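# Park the heat-sink bar in its bay behind the post

## Task

Push the black heat-sink bar along the bench into the plywood bay: its red-capped end goes in first, angled past the steel post so that it passes behind it, then the other end is swung round until the whole bar lies fully home, flat against the bay's back wall. Only push it with the fingertips: keep it flat on the bench, never lift it or take it between the fingers, and leave the other things on the bench where they stand.

Things in the scene. Friction and masses are not known exactly. Their poses are not given: they have to be found in the camera images.
- bar: loose finned black heat-sink bar, 250 long (its y) x 36 wide (its x) x 30 high, 0.3 to 0.65 kg, flat on the bench; origin at the centre of its underside. Red cap on the -y end. It starts in front of the bay (robot side), within 0.2 rad of parallel, red end level with the opening left of the post, plain end reaching past the bay's left wall
- red_end (a point): centre of the bar's red end face (at -125 in the bar's y, 15 above the underside)
- plain_end (a point): centre of the bar's bare end face (at +125 in the bar's y, 15 above the underside)
- bay: fixed bay of plywood walls 30 high, 12 thick, no floor or sill. Origin on the bench, mid back wall's inner face; +x points away from the robot into that wall (inner face is x = 0), y along it. Side walls' inner faces at y = +145 and -145, running from the back wall to x = -55; open on the robot's side. Home, the bar's far long side is against the back wall, its origin at x = -18, within 20 of y = 0
- post: fixed round steel post with a yellow top, 24 diameter, 60 tall, on the bench in front of the bay's right-hand (-y) part: about 84 in front of the back wall and 90 to the right of the bay's middle; origin at the centre of its foot. About 36 is left between the post and the bar when home
- capacitor: blue upright cylinder, 34 diameter x 50 high, beside the bay's left wall, loose bystander; origin at the centre of its foot
- spool: metal solder spool standing on its flange, 54 diameter x 50 high, in front and to the right of the post, loose bystander; origin at the centre of its foot
- control_knob: black control knob, 38 diameter x 20 high, to the right of the bay, loose bystander; origin at the centre of its foot
- multimeter: grey hand multimeter lying flat, 160 x 85 x 36, far right, loose bystander; origin under its centre
- tub: white open plastic tub, 90 diameter x 85 high, far left, loose bystander; origin under its centre
- screwdriver: screwdriver with green handle lying at the left, loose bystander

How it is judged:
By the outcome, as a careful person would: the job done as asked, in the order asked, and still so for the second after the job is handed in, with the robot touching nothing.
It also fails if it takes over 64 s, if anything falls off the work surface, if the arm or the gripper's body presses on something with over 40 N, if the wrist force passes 120 N, or if a joint passes its speed limit or range.

## Robot

A 6-joint arm with a two-finger parallel gripper is mounted at the origin on the work surface. World frame = base frame: x ahead of the robot, y to its left, z up, the work surface at z = 0. Lengths are in m, angles in rad, forces in N, time in s.
With the tool pointing down it reaches from about 0.3 to 0.875 m from the base axis. Payload 6.4 kg.
Tool frame: the origin (TCP) lies between the finger pads; the fingertips stand ctrl.tip_reach ahead of it and the grasp point (between the pads) lies 11 mm behind it (ctrl.tip_reach is the distance from the TCP to the fingertips, in m); z points along the fingers, x is the direction in which the jaws open and shut, and the axes are right-handed (so a half turn about z gives the same grasp; the last joint's range is limited). The gripper opens to 85 mm and grips with 20 to 120 N. Pads are 22 mm wide; open, the fingers measure 114 mm over their backs; the gripper's body (76 mm by 85 mm) begins 54 mm behind the grasp point. The pads swing forward as they close: fully open they stand 13 mm farther back than shut.
Start: joints at [1.044, 0.181, 1.607, -0, 1.354, -0.206], TCP at [0.181, 0.546, 0.239] pointing down, gripper open.
Joint ranges: [-2.99, 2.99], [-0.89, 2.07], [0.3, 2.58], [-1.14, 4.28], [0, 2.63], [-3.12, 3.12]. Speed limits (rad/s): [2.57, 2.57, 3.01, 3.14, 3.14, 3.14].

## Interface

Orientations are given as a unit quaternion [w, x, y, z].
In Python, from bench import telemetry, viewer, ticket, nets, ctrl gives the robot as it stands.
- The arm moves only by the tool step_arm, never from a script. Its argument "plan" is a list of rows, each a list of 2 entries, a list of its own where there are three numbers: the shift along the tool's x, y, z in m, then the turn, a rotation vector about the tool's x, y, z in degrees. A call has 1 to 5 rows; each row is the pose to reach, as a shift and turn from the pose commanded when the call began, along the tool's axes at that moment; what a row does not reach only later rows make up. A row lasts 1/10 s, in which the tool goes at most 50 mm and 8.59 degrees, less where a joint would pass 70% of its speed; a pose out of reach is approached as far as the arm can. A call with a gripper value outside its range is refused whole. "fingers" is the opening in per cent of the stroke, from 0 (shut) to 100 (fully open), set as the call begins (left out, the last holds). The fingers move at their own pace and stop on an object; the grip force is fixed at half the most. Time passes only in rows, so rows that repeat a pose let the fingers close. It gives the time, the measured TCP pose, the force and the opening at its end, in the units of the state.
- telemetry.get_obs(): the state, without advancing time (a new reading comes with each control period).
- viewer.camera(name): name is "scene" or "top"; returns the picture (420x560x3 uint8, red, green, blue); there is no depth.
- viewer.get_calibration(name): a dict with "K" (3x3 intrinsics, pixels), "origin" and "orientation" of the camera in the world. Camera axes: x right, y up, looking along -z (the intrinsics and any distortion apply to the point x, -y, -z); pixel columns grow to the right and rows downward; lengths in m; the calibration is good to about 2 mm. A picture is of the moment at which its call begins. get_calibration takes no time and is no camera call.
- ticket.hand_in(): hands the job in, once; it reports no verdict.
Trained networks look in the newest picture that a camera, given by its name, has taken for a name from the list of things; names that differ only in an ending like _2 or _b are one class to them, and where a whole thing is asked for, a point or a joint stands for the part that bears it (a point fixed in the world has none). Each returns a list of dicts, best first, with "score" (0 to 1); they miss things now and then, are a little off and sometimes report something else, mostly with a low value. They report only what shows in the picture. A call takes as long as a camera call.
- nets.boxes_of(thing, camera): "extent" ([left, top, right, bottom] in pixels, round what is visible of it).
The state is a dict: "time_s": time; "q": joint angles; "dq": joint speeds; "joint_efforts": joint torques, N m; "eef_pos": TCP position; "eef_rot": TCP orientation; "wrist_force": force on the tool from outside, world axes, zero at the start; "torque": the same for the moment, N m; "opening": opening from 0.0 (shut) to 1.0 (fully open).
Only numpy, scipy, OpenCV 4.12 (cv2) and the standard library are available. Lean on these libraries where they do the work, as an engineer would, in place of code of your own. Each camera call takes 0.05 s, during which the arm holds its last target.

## Working session

There is one attempt and no reset: what is moved stays moved. The work goes in short steps, Python scripts to look and compute and a tool call to move; the robot and the scene stay as the last step left them, time stands still between calls to the robot, and variables do not carry over. Pictures are saved under pics/ and viewed, and the job is handed in when it is done.

Besides the shell and the picture viewer there is one more tool, called by a JSON object that holds its "api" and its "payload", one argument or row to a line. step_arm: Moves the arm, as the interface text tells. Its arguments: {"type":"object","properties":{"plan":{"type":"array"},"fingers":{"type":"number"}},"required":["plan"]}

```bash
mkdir -p pics; ls; python3 - <<'E'
from bench import telemetry, viewer, ticket, nets, ctrl
import cv2,json
print(telemetry.get_obs()); print(ctrl.tip_reach)
for n in ["scene","top"]:
    im=viewer.camera(n); cv2.imwrite(f"pics/{n}0.png",im[:,:,::-1]); print(n,viewer.get_calibration(n))
    for t in ["bar","red_end","plain_end","bay","post","capacitor","spool","control_knob"]:
        print(t,[(d['score'],d['extent']) for d in nets.boxes_of(t,n)[:2]])
E
```

```text
pics
{'time_s': 0.0, 'q': array([ 1.04369512e+00,  1.81544362e-01,  1.60801133e+00, -1.88996955e-05,
        1.35379993e+00, -2.06305749e-01]), 'dq': array([-8.54431115e-04, -1.28579691e-05,  1.95780159e-04,  5.39111832e-04,
        1.76439445e-03, -8.08347189e-04]), 'joint_efforts': array([ 6.72795818e-05, -4.44878411e+01, -3.51324499e+01, -4.10464281e-04,
        9.28324676e-03,  5.80815225e-06]), 'eef_pos': array([0.18102348, 0.54519046, 0.23838067]), 'eef_rot': array([ 3.66813291e-04,  8.10961355e-01,  5.85099054e-01, -8.01591577e-04]), 'wrist_force': array([ 0.65061535, -0.69264629,  0.44695975]), 'torque': array([ 0.01454643,  0.04965227, -0.06955719]), 'opening': 0.9955343906203604}
0.008
scene {'K': array([[538.624102  ,   0.        , 283.28302055],
       [  0.        , 538.624102  , 204.46501631],
       [  0.        ,   0.        ,   1.        ]]), 'origin': array([ 1.4490111 , -0.50681214,  1.01610735]), 'orientation': array([0.78836928, 0.34174493, 0.21277815, 0.46519861])}
bar [(0.72, [289.8, 184.4, 379.3, 220.9])]
red_end [(0.59, [287.1, 182.8, 376.6, 221.5])]
plain_en
[... 329 characters left out ...]
51825],
       [  0.        , 512.66148936, 201.73470552],
       [  0.        ,   0.        ,   1.        ]]), 'origin': array([3.57189130e-01, 3.02010892e-04, 1.38529440e+00]), 'orientation': array([ 0.71038958,  0.03929309, -0.0321579 , -0.70197476])}
bar [(0.9, [197.6, 173.3, 292.9, 200.0]), (0.75, [374.1, 186.8, 387.2, 198.8])]
red_end [(0.76, [200.1, 176.3, 291.1, 201.4]), (0.21, [113.0, 218.0, 146.2, 281.5])]
plain_end [(0.56, [197.1, 177.9, 290.7, 203.5])]
bay [(0.85, [234.3, 125.2, 353.4, 173.4])]
post [(0.56, [319.8, 170.5, 329.8, 180.3])]
capacitor [(0.44, [195.4, 129.1, 206.1, 143.3])]
spool [(0.73, [344.8, 207.6, 364.6, 225.1])]
control_knob [(0.5, [371.5, 188.5, 387.3, 196.8])]
```

```bash
python3 - <<'E'
import cv2
im=cv2.imread("pics/top0.png"); c=im[110:260,170:400]; cv2.imwrite("pics/top0z.png",cv2.resize(c,None,fx=3.4,fy=3.4,interpolation=cv2.INTER_CUBIC))
im=cv2.imread("pics/scene0.png"); cv2.imwrite("pics/s0z.png",im)
E
```

```text
(no output)
```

View pics/top0.png

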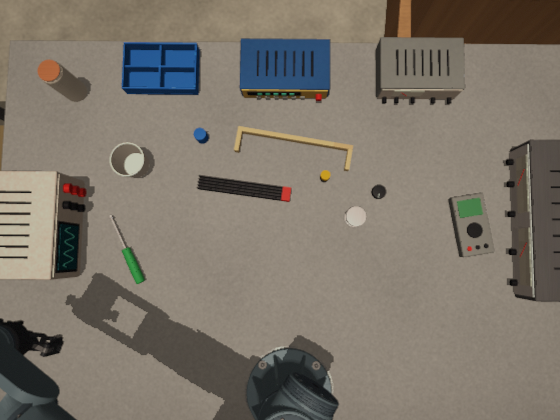

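View pics/top0z.png

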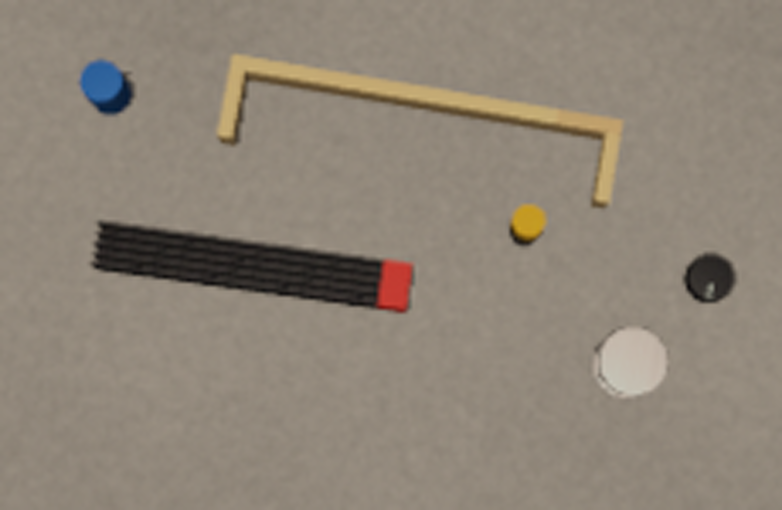

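View pics/s0z.png

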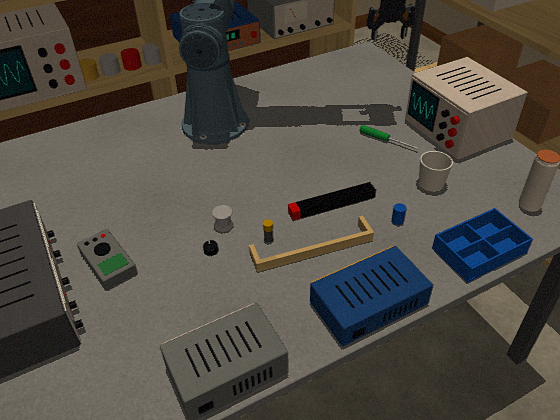

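```bash
cat > h.py <<'E'
import numpy as np, cv2
from scipy.optimize import minimize
from scipy.spatial.transform import Rotation as R
from bench import telemetry, viewer, ticket, nets, ctrl
def calib(n):
    c=viewer.get_calibration(n); q=c['orientation']; return c['K'],c['origin'],R.from_quat([q[1],q[2],q[3],q[0]]).as_matrix()
def proj(P,C):
    K,o,M=C; p=(np.atleast_2d(P)-o)@M; p=p*[1,-1,-1]; u=p@K.T; return u[:,:2]/u[:,2:]
def back(uv,z,C):
    K,o,M=C; d=np.linalg.inv(K)@[uv[0],uv[1],1]; d=M@(d*[1,-1,-1]); return o+d*(z-o[2])/d[2]
def box(cx,cy,th,x0,x1,y0,y1,h=.03):
    c,s=np.cos(th),np.sin(th)
    return np.array([[cx+c*x-s*y,cy+s*x+c*y,z] for x in(x0,x1) for y in(y0,y1) for z in(0,h)])
def render(boxes,C,S=4):
    m=np.zeros((420*S,560*S),np.uint8)
    for b in boxes:
        u=(proj(b,C)+.5)*S
        cv2.fillConvexPoly(m,np.round(cv2.convexHull(u.astype(np.float32))*16).astype(np.int32),255,shift=4)
    return cv2.resize(m,(560,420),interpolation=cv2.INTER_AREA)/255.
def barboxes(p): return [box(*p,-.018,.018,-.125,.125)]
def bayboxes(p): return [box(*p,0,.012,-.157,.157),box(*p,-.055,0,.145,.157),box(*p,-.055,0,-.157,-.145)]
def masks(im,what):
    h=cv2.cvtColor(im,cv2.COLOR_RGB2HSV).astype(int); H,S,V=h[...,0],h[...,1],h[...,2]
    if what=='red': return ((H<8)|(H>172))&(S>130)&(V>80)
    if what=='bar': return ((V<70))|(((H<8)|(H>172))&(S>130)&(V>60))
    if what=='bay': return (H>10)&(H<28)&(S>75)&(V>110)
def fit(p0,fn,mask,C,roi):
    x0,y0,x1,y1=roi; t=cv2.GaussianBlur(mask.astype(float),(0,0),.7)[y0:y1,x0:x1]
    sc=np.array([.01,.01,.05])
    f=lambda d:((cv2.GaussianBlur(render(fn(p0+d*sc),C),(0,0),.7)[y0:y1,x0:x1]-t)**2).sum()
    best=None
    for k in range(3):
        r=minimize(f,np.zeros(3) if best is None else best.x,method='Nelder-Mead',options=dict(initial_simplex=(np.zeros(3) if best is None else best.x)+np.vstack([np.zeros(3),np.eye(3)*[1,.5,.25][k]]),xatol=.005,fatol=.01)); best=r
    return np.array(p0)+best.x*sc,best.fun
E
python3 - <<'E'
from h import *
im=cv2.imread("pics/top0.png")[:,:,::-1].copy(); C=calib("top")
for nm,uv,z in [("redend",(290,194),.03),("plainend",(199,182),.03),("post",(325.5,175.2),.06),("cap",(200.5,135),.05),("spool",(355.5,216.5),.05),("knob",(378.7,191.5),.02)]: print(nm,back(uv,z,C).round(4))
b0=back((244.5,188),.03,C); a0=back((295,135.5),.03,C)
e=back((290,194),.03,C)-back((199,182),.03,C); th=np.arctan2(-e[1],-e[0])-np.pi/2
m=masks(im,'bar'); m[:, :190]=0; m[:,296:]=0;m[:165]=0;m[210:]=0
pb,f=fit(np.array([b0[0],b0[1],th]),barboxes,m,C,(190,165,300,210)); print("bar",pb,f,m.sum())
m2=masks(im,'bay'); m2[:118]=0;m2[175:]=0;m2[:,:228]=0;m2[:,360:]=0; m2[165:,315:338]=0
pa,f=fit(np.array([a0[0],a0[1],th]),bayboxes,m2,C,(228,118,360,175)); print("bay",pa,f,m2.sum())
np.save("bay.npy",pa)
Cs=calib("scene"); ims=cv2.imread("pics/scene0.png")
for I,CC,n in((im[:,:,::-1].copy(),C,"t"),(ims,Cs,"s")):
    I=cv2.resize(I,None,fx=4,fy=4,interpolation=cv2.INTER_CUBIC)
    for bx in barboxes(pb)+bayboxes(pa):
        h=cv2.convexHull(((proj(bx,CC)+.5)*4).astype(np.float32)).astype(int); cv2.polylines(I,[h],True,(0,255,0),1)
    I=I[440:900,760:1540] if n=="t" else I[640:1120,960:1720]
    cv2.imwrite(f"pics/ov0{n}.png",I)
def inbay(P): 
    c,s=np.cos(pa[2]),np.sin(pa[2]); d=np.array(P)-pa[:2]; return np.array([c*d[0]+s*d[1],-s*d[0]+c*d[1]])
print("bar in bay",inbay(pb[:2]),pb[2]-pa[2]); print("post in bay",inbay(back((325.5,175.2),.06,C)[:2]))
for nm,uv,z in [("cap",(200.5,135),.05),("spool",(355.5,216.5),.05)]: print(nm,inbay(back(uv,z,C)[:2]))
E
```

```text
redend [0.5154 0.0023 0.03  ]
plainend [0.545  0.2458 0.03  ]
post [ 0.5624 -0.0898  0.06  ]
cap [0.6682 0.2419 0.05  ]
spool [ 0.456  -0.1691  0.05  ]
knob [ 0.526  -0.2351  0.02  ]
bar [ 0.5314756   0.12529164 -0.12802234] 32.311661722664475 1265
bay [ 0.66562467 -0.00715018 -0.15804147] 70.70971701903969 841
bar in bay [-0.1533215   0.10967828] 0.030019126827037862
post in bay [-0.08896631 -0.09789012]
cap [-0.03663034  0.24636216]
spool [-0.18155327 -0.19296542]
```

View pics/ov0t.png

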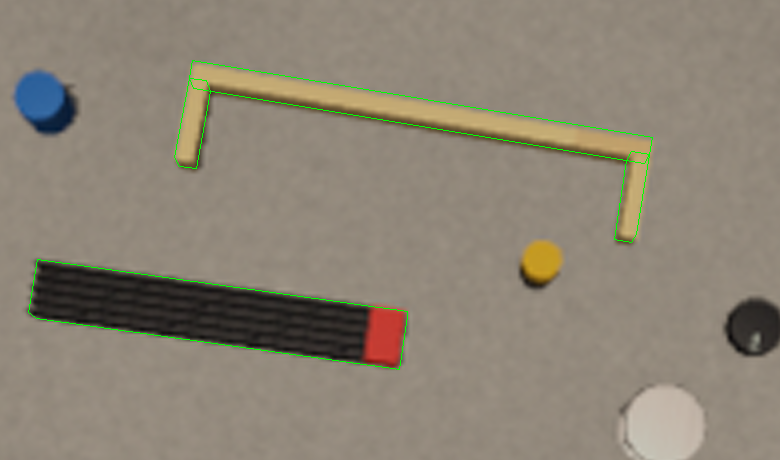

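View pics/ov0s.png

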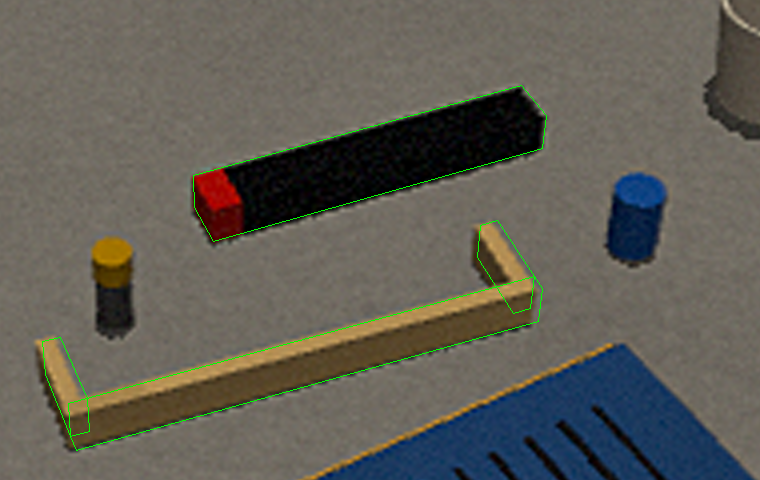

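```bash
cat >> h.py <<'E'
pa=np.load("bay.npy") if __import__('os').path.exists("bay.npy") else np.zeros(3)
Rb=lambda: np.array([[np.cos(pa[2]),-np.sin(pa[2])],[np.sin(pa[2]),np.cos(pa[2])]])
def inbay(P): return (np.array(P)[:2]-pa[:2])@Rb()
def toworld(P): return Rb()@np.array(P)+pa[:2]
def toolstate():
    o=telemetry.get_obs(); q=o['eef_rot']; M=R.from_quat([q[1],q[2],q[3],q[0]]).as_matrix(); return o,M
def goto(X,Y,z,th=0):
    o,M=toolstate(); w=toworld([X,Y]); d=np.array([w[0],w[1],z])-o['eef_pos']
    # target: tool x along bay Y rotated by th, z down
    a=np.pi/2+pa[2]+th; T=np.array([[np.cos(a),np.sin(a),0],[np.sin(a),-np.cos(a),0],[0,0,-1]]).T
    T=np.column_stack([[np.cos(a),np.sin(a),0],[np.sin(a),-np.cos(a),0],[0,0,-1]])
    rv=np.degrees(R.from_matrix(M.T@T).as_rotvec())
    print("t",round(o['time_s'],2),"tcp bay",inbay(o['eef_pos']).round(4),"z",o['eef_pos'][2].round(4),"shift",(M.T@d).round(4),"turn",rv.round(2),"F",o['wrist_force'].round(1))
def look(tag,p0=None,show=True):
    im=viewer.camera("top"); C=calib("top"); o,M=toolstate()
    if p0 is None: p0=np.load("bar.npy")
    m=masks(im,'bar'); r=np.hypot(*(np.mgrid[0:420,0:560]-np.array([0,0]).reshape(2,1,1)))
    sil=render([box(*p0,-.07,.07,-.18,.18)],C)>0; m&=sil
    rd=masks(im,'red')&sil; ys,xs=np.nonzero(rd); 
    if len(xs): print("red px",xs.mean().round(1),ys.mean().round(1),len(xs),"bay",inbay(back((xs.mean(),ys.mean()),.03,C)).round(4))
    pb,f=fit(np.array(p0),barboxes,m,C,(150,100,400,260)); np.save("bar.npy",pb)
    b=inbay(pb[:2]); th=pb[2]-pa[2]; u=np.array([-np.sin(th),np.cos(th)])
    print("bar bay",b.round(4),"th",th.round(3),"res",round(f,1),"red_end",(b-.125*u).round(4),"plain",(b+.125*u).round(4))
    I=cv2.resize(im[:,:,::-1].copy(),None,fx=4,fy=4,interpolation=cv2.INTER_CUBIC)
    for bx in barboxes(pb)+bayboxes(pa):
        h=cv2.convexHull(((proj(bx,C)+.5)*4).astype(np.float32)).astype(int); cv2.polylines(I,[h],True,(0,255,0),1)
    cv2.imwrite(f"pics/{tag}.png",I[440:1020,740:1540])
    return pb
E
python3 - <<'E'
from h import *
np.save("bar.npy",np.array([ 0.5314756,0.12529164,-0.12802234]))
print(inbay(back((268,222.5),.06,calib("scene"))))
goto(-.215,.025,.12)
goto(-.215,.025,.03)
E
```

```text
[-0.08628235 -0.09822343]
t 0.9 tcp bay [-0.5653  0.4697] z 0.2393 shift [-0.3821  0.4177  0.1193] turn [-0.   -0.   -9.32] F [0.6 0.1 0.8]
t 0.9 tcp bay [-0.5653  0.4697] z 0.2393 shift [-0.3821  0.4177  0.2093] turn [-0.   -0.   -9.32] F [0.6 0.1 0.8]
```

{"api": "step_arm", "payload": {
  "plan": [
    [[-0.032, 0.035, 0], [0, 0, -2]],
    [[-0.064, 0.07, 0], [0, 0, -4]],
    [[-0.096, 0.105, 0.0], [0, 0, -6]],
    [[-0.128, 0.14, 0.0], [0, 0, -8]],
    [[-0.16, 0.175, 0.0], [0, 0, -9.3]]
  ],
  "fingers": 0
}}

```text
time_s: 1.4
eef_pos: [0.2974, 0.3371, 0.2395]
eef_rot: [0.0, 0.76, 0.65, 0.0]
wrist_force: [1.0, 0.7, -0.0]
opening: 0.144
```

```bash
python3 - <<'E'
from h import *
goto(-.215,.025,.06)
E
```

```text
t 1.4 tcp bay [-0.4178  0.282 ] z 0.2395 shift [-0.2574  0.2023  0.1795] turn [ 0.04 -0.03  0.09] F [ 1.   0.7 -0. ]
```

{"api": "step_arm", "payload": {
  "plan": [
    [[-0.036, 0.028, 0.018], [0, 0, 0]],
    [[-0.072, 0.056, 0.036], [0, 0, 0]],
    [[-0.108, 0.084, 0.054], [0, 0, 0]],
    [[-0.144, 0.112, 0.072], [0, 0, 0]],
    [[-0.18, 0.14, 0.09], [0, 0, 0]]
  ]
}}

```text
time_s: 1.9
eef_pos: [0.4076, 0.1371, 0.1491]
eef_rot: [0.0, 0.761, 0.649, 0.001]
wrist_force: [0.7, 0.7, -1.1]
opening: -0.001
```

```bash
python3 - <<'E'
from h import *
goto(-.215,.025,.04)
E
```

```text
t 1.9 tcp bay [-0.2775  0.1018] z 0.1491 shift [-0.0769  0.0624  0.1092] turn [ 0.09 -0.02 -0.03] F [ 0.7  0.7 -1.1]
```

{"api": "step_arm", "payload": {
  "plan": [
    [[-0.026, 0.02, 0.03], [0, 0, 0]],
    [[-0.052, 0.042, 0.06], [0, 0, 0]],
    [[-0.077, 0.062, 0.09], [0, 0, 0]],
    [[-0.077, 0.062, 0.109], [0, 0, 0]],
    [[-0.077, 0.062, 0.119], [0, 0, 0]]
  ]
}}

```text
time_s: 2.4
eef_pos: [0.455, 0.0522, 0.0286]
eef_rot: [-0.001, 0.762, 0.648, -0.001]
wrist_force: [-0.5, -0.1, 0.0]
opening: -0.001
```

```bash
python3 - <<'E'
from h import *
goto(-.192,.025,.02)
im=viewer.camera("scene"); cv2.imwrite("pics/s1.png",cv2.resize(im[130:290,220:460,::-1],None,fx=3.3,fy=3.3,interpolation=cv2.INTER_CUBIC))
E
```

```text
t 2.4 tcp bay [-0.2173  0.0255] z 0.0286 shift [-0.0004  0.0254  0.0085] turn [-0.16  0.   -0.15] F [-0.5 -0.1  0. ]
```

View pics/s1.png

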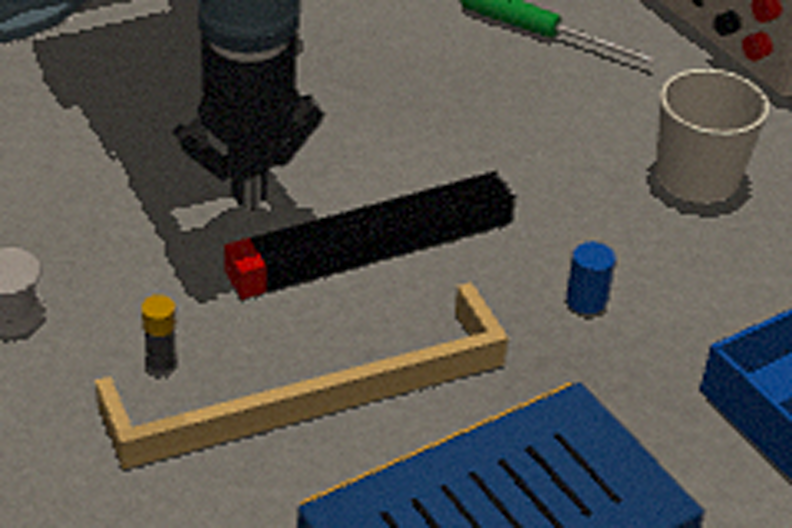

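{"api": "step_arm", "payload": {
  "plan": [
    [[0, 0, 0.008], [0, 0, 0]],
    [[0, 0.015, 0.008], [0, 0, 0]],
    [[0, 0.028, 0.008], [0, 0, 0]],
    [[0, 0.036, 0.008], [0, 0, 0]],
    [[0, 0.044, 0.008], [0, 0, 0]]
  ]
}}

```text
time_s: 2.95
eef_pos: [0.4995, 0.0466, 0.0229]
eef_rot: [-0.0, 0.76, 0.649, -0.0]
wrist_force: [-2.2, 0.6, 1.3]
opening: -0.0
```

{"api": "step_arm", "payload": {
  "plan": [
    [[0, 0.008, 0], [0, 0, 0]],
    [[0, 0.016, 0], [0, 0, 0]],
    [[0, 0.024, 0], [0, 0, 0]],
    [[0, 0.032, 0], [0, 0, 0]],
    [[0, 0.032, 0], [0, 0, 0]]
  ]
}}

```text
time_s: 3.45
eef_pos: [0.5325, 0.0406, 0.0225]
eef_rot: [0.001, 0.761, 0.649, 0.001]
wrist_force: [0.2, 0.1, -0.4]
opening: 0.0
```

```bash
python3 - <<'E'
from h import *
goto(-.192,.025,.02)
look("t2")
E
```

```text
t 3.45 tcp bay [-0.1389  0.0262] z 0.0225 shift [-0.0013 -0.0531  0.0024] turn [ 0.12 -0.   -0.04] F [ 0.2  0.1 -0.4]
bar bay [-0.1491  0.1112] th 0.065 res 730.9 red_end [-0.141  -0.0136] plain [-0.1572  0.2359]
```

View pics/t2.png

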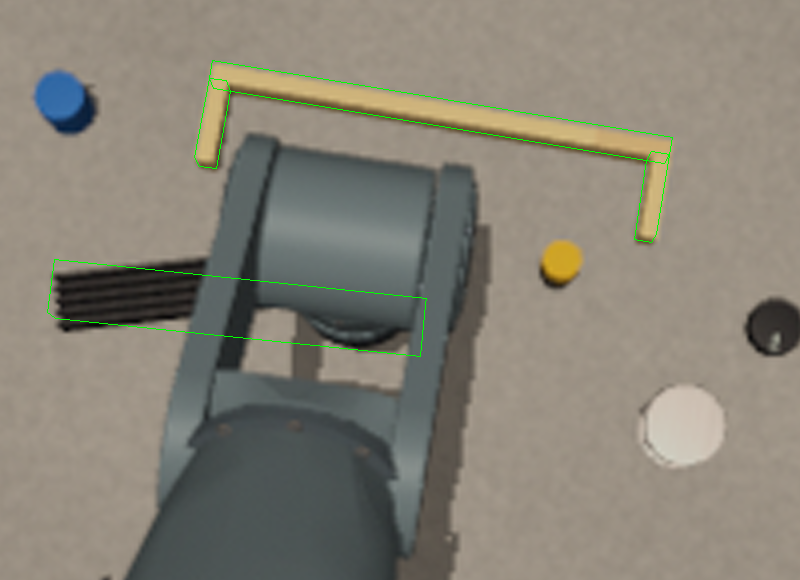

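```bash
cat >> h.py <<'E'
def slook(tag,p0):
    im=viewer.camera("scene"); C=calib("scene")
    if p0 is not None and len(p0)==2: p0=None
    b=np.load("bar.npy") if p0 is None else np.array(p0)
    m=masks(im,'bar'); h=cv2.cvtColor(im,cv2.COLOR_RGB2HSV); m=(h[...,2]<40)|masks(im,'red')
    sil=render([box(*b,-.035,.035,-.145,.145,.035)],C)>0; m&=sil
    pb,f=fit(b,barboxes,m,C,(220,130,460,290)); np.save("bar.npy",pb)
    c=inbay(pb[:2]); th=pb[2]-pa[2]; u=np.array([-np.sin(th),np.cos(th)])
    print("bar bay",c.round(4),"th",th.round(3),"res",round(f,1),"red_end",(c-.125*u).round(4),"plain",(c+.125*u).round(4))
    I=cv2.resize(im[:,:,::-1].copy(),None,fx=4,fy=4,interpolation=cv2.INTER_CUBIC)
    for bx in barboxes(pb)+bayboxes(pa):
        hh=cv2.convexHull(((proj(bx,C)+.5)*4).astype(np.float32)).astype(int); cv2.polylines(I,[hh],True,(0,255,0),1)
    cv2.imwrite(f"pics/{tag}.png",I[560:1120,920:1720])
def frombay(X,Y,th): 
    w=toworld([X,Y]); return np.array([w[0],w[1],th+pa[2]])
E
python3 - <<'E'
from h import *
slook("s2",frombay(-.135,.11,.36))
E
```

```text
bar bay [-0.1314  0.112 ] th 0.278 res 89.0 red_end [-0.0971 -0.0082] plain [-0.1657  0.2323]
```

View pics/s2.png

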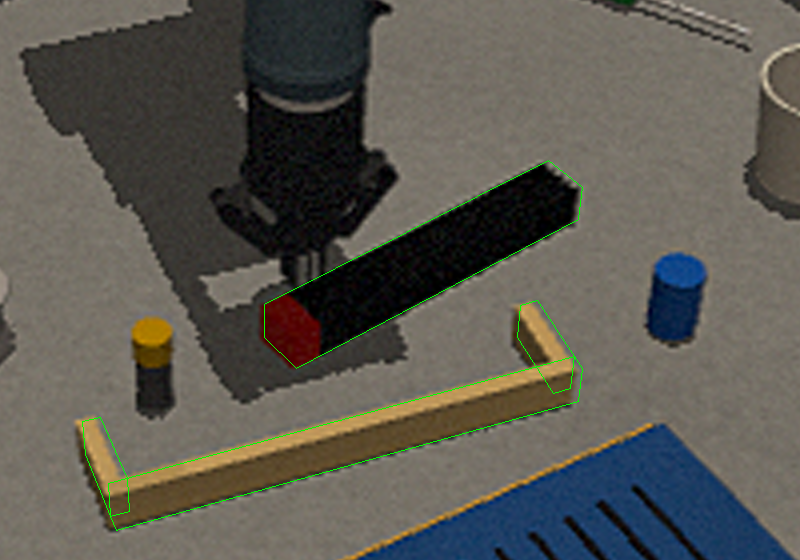

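{"api": "step_arm", "payload": {
  "plan": [
    [[0, 0.007, 0], [0, 0, 0]],
    [[0, 0.014, 0], [0, 0, 0]],
    [[0, 0.02, 0], [0, 0, 0]],
    [[0, 0.02, 0], [0, 0, 0]]
  ]
}}

```text
time_s: 3.95
eef_pos: [0.5519, 0.0375, 0.0225]
eef_rot: [0.001, 0.761, 0.649, 0.0]
wrist_force: [-1.1, -0.2, -0.6]
opening: -0.0
```

```bash
python3 - <<'E'
from h import *
slook("s3",frombay(-.122,.112,.4))
goto(-.192,.025,.02)
E
```

```text
bar bay [-0.1221  0.11  ] th 0.397 res 110.9 red_end [-0.0737 -0.0052] plain [-0.1704  0.2253]
t 4.0 tcp bay [-0.1198  0.0263] z 0.0224 shift [-0.0013 -0.0722  0.0024] turn [ 0.06  0.   -0.03] F [0.2 0.  0.4]
```

View pics/s3.png

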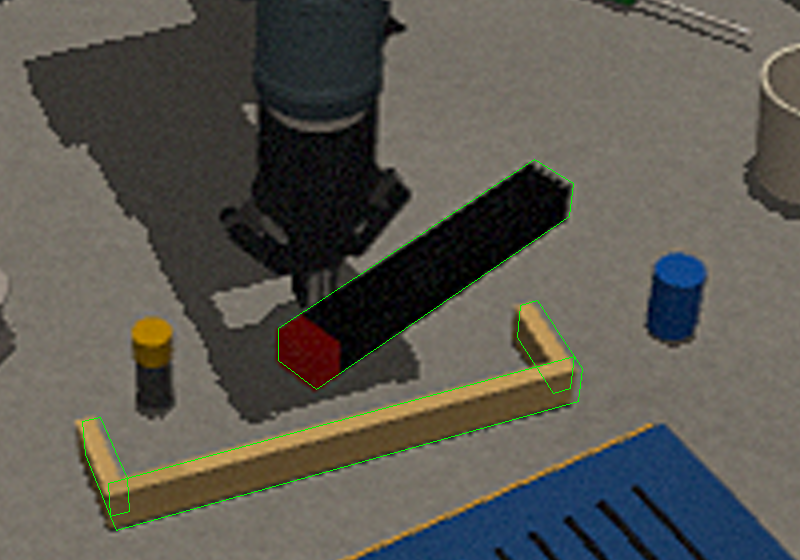

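{"api": "step_arm", "payload": {
  "plan": [
    [[0, -0.03, 0], [0, 0, 0]],
    [[0, -0.05, -0.03], [0, 0, 0]],
    [[0.02, -0.06, -0.07], [0, 0, -4]],
    [[0.06, -0.065, -0.08], [0, 0, -10]],
    [[0.105, -0.07, -0.08], [0, 0, -18]]
  ]
}}

```text
time_s: 4.5
eef_pos: [0.5002, 0.1531, 0.1055]
eef_rot: [0.002, 0.649, 0.761, 0.002]
wrist_force: [1.4, 0.6, 0.0]
opening: -0.002
```

```bash
python3 - <<'E'
from h import *
goto(-.19,.272,.06,.4)
E
```

```text
t 4.5 tcp bay [-0.1886  0.1322] z 0.1055 shift [0.1333 0.0418 0.0456] turn [ 0.36  0.06 -4.81] F [1.4 0.6 0. ]
```

{"api": "step_arm", "payload": {
  "plan": [
    [[0.045, 0.014, 0], [0, 0, -3]],
    [[0.09, 0.028, 0], [0, 0, -5]],
    [[0.133, 0.042, 0.0], [0, 0, -5]],
    [[0.133, 0.042, 0.04], [0, 0, -5]],
    [[0.133, 0.042, 0.075], [0, 0, -5]]
  ]
}}

```text
time_s: 5.0
eef_pos: [0.5197, 0.2926, 0.0273]
eef_rot: [0.001, 0.615, 0.789, 0.001]
wrist_force: [-0.6, 0.1, 0.4]
opening: 0.002
```

```bash
python3 - <<'E'
from h import *
goto(-.19,.272,.022,.4)
slook("s4",None)
E
```

```text
t 5.0 tcp bay [-0.1912  0.2731] z 0.0273 shift [-0.0015  0.0007  0.0053] turn [ 0.2  -0.01  0.23] F [-0.6  0.1  0.4]
bar bay [-0.1221  0.11  ] th 0.397 res 82.3 red_end [-0.0737 -0.0053] plain [-0.1704  0.2253]
```

View pics/s4.png

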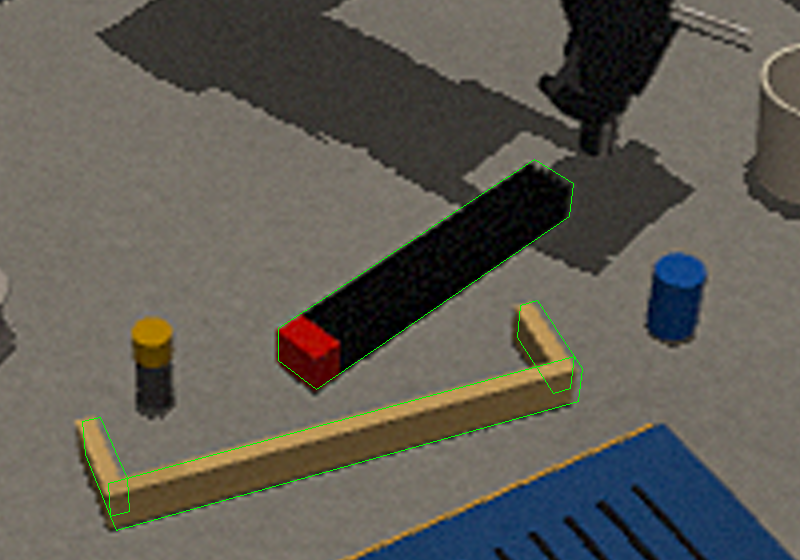

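{"api": "step_arm", "payload": {
  "plan": [
    [[-0.02, 0, 0.006], [0, 0, 0]],
    [[-0.034, 0, 0.006], [0, 0, 0]],
    [[-0.042, 0, 0.006], [0, 0, 0]],
    [[-0.05, 0, 0.006], [0, 0, 0]],
    [[-0.058, 0, 0.006], [0, 0, 0]]
  ]
}}

```text
time_s: 5.55
eef_pos: [0.5337, 0.2339, 0.0224]
eef_rot: [0.0, 0.616, 0.787, 0.001]
wrist_force: [-0.6, 2.9, 1.7]
opening: 0.002
```

{"api": "step_arm", "payload": {
  "plan": [
    [[-0.008, 0, 0], [0, 0, 0]],
    [[-0.016, 0, 0], [0, 0, 0]],
    [[-0.024, 0, 0], [0, 0, 0]],
    [[-0.024, 0, 0], [0, 0, 0]]
  ]
}}

```text
time_s: 5.95
eef_pos: [0.5391, 0.2096, 0.0214]
eef_rot: [0.0, 0.616, 0.787, -0.0]
wrist_force: [0.6, -0.2, -0.5]
opening: -0.003
```

```bash
python3 - <<'E'
from h import *
goto(-.19,.272,.022,.4)
slook("s5",frombay(-.1221+.387*.042,.11-.922*.042,.397))
E
```

```text
t 5.95 tcp bay [-0.159   0.1942] z 0.0214 shift [ 0.0837  0.0018 -0.0007] turn [0.01 0.05 0.02] F [ 0.6 -0.2 -0.5]
bar bay [-0.1064  0.0766] th 0.404 res 121.6 red_end [-0.0572 -0.0383] plain [-0.1556  0.1916]
```

View pics/s5.png

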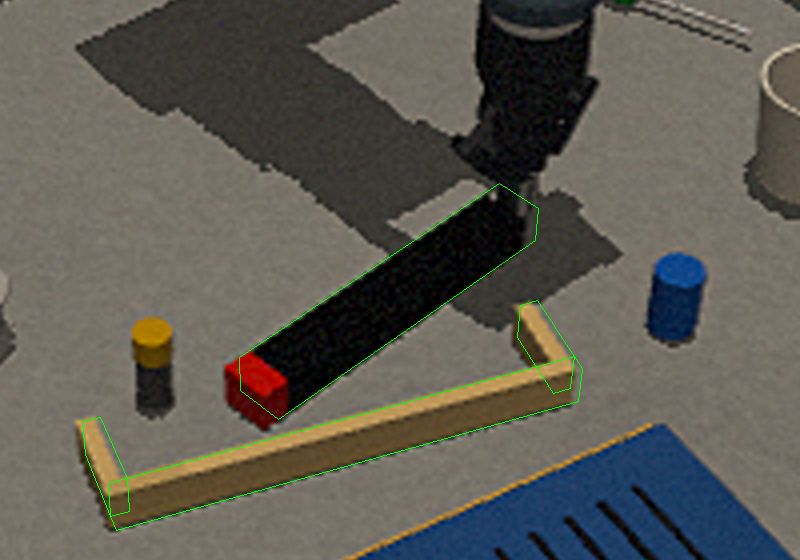

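```bash
sed -i "s/-.035,.035,-.145,.145,.035/-.03,.03,-.155,.128,.032/" h.py; python3 - <<'E'
from h import *
slook("s5b",frombay(-.1221+.387*.052,.11-.922*.052,.397))
E
```

```text
bar bay [-0.1038  0.0715] th 0.405 res 74.4 red_end [-0.0545 -0.0434] plain [-0.1531  0.1864]
```

View pics/s5b.png

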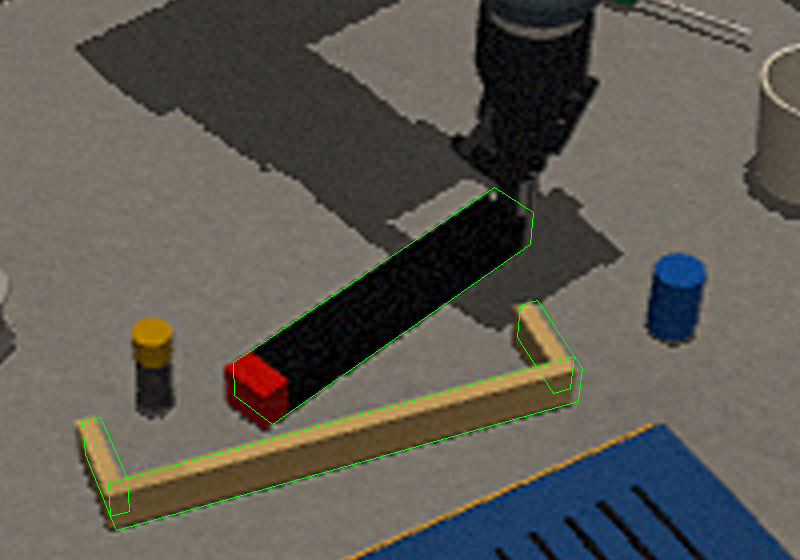

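{"api": "step_arm", "payload": {
  "plan": [
    [[-0.009, 0.002, 0], [0, 0, 0]],
    [[-0.018, 0.002, 0], [0, 0, 0]],
    [[-0.027, 0.002, 0], [0, 0, 0]],
    [[-0.036, 0.002, 0], [0, 0, 0]],
    [[-0.042, 0.002, 0], [0, 0, 0]]
  ]
}}

```text
time_s: 6.55
eef_pos: [0.5508, 0.1695, 0.0211]
eef_rot: [-0.0, 0.616, 0.787, -0.0]
wrist_force: [-1.1, 1.0, -0.9]
opening: 0.002
```

```bash
sed -i "s/-.03,.03,-.155,.128,.032/-.03,.03,-.155,.122,.032/" h.py;  python3 - <<'E'
from h import *
goto(-.19,.272,.022,.4)
slook("s6",frombay(-.1021+.387*.042,.068-.922*.042,.4))
E
```

```text
t 6.55 tcp bay [-0.1411  0.1564] z 0.0211 shift [ 1.255e-01  1.000e-04 -9.000e-04] turn [-0.02  0.01  0.02] F [-1.1  1.  -0.9]
bar bay [-0.0856  0.0323] th 0.402 res 103.4 red_end [-0.0368 -0.0827] plain [-0.1345  0.1474]
```

View pics/s6.png

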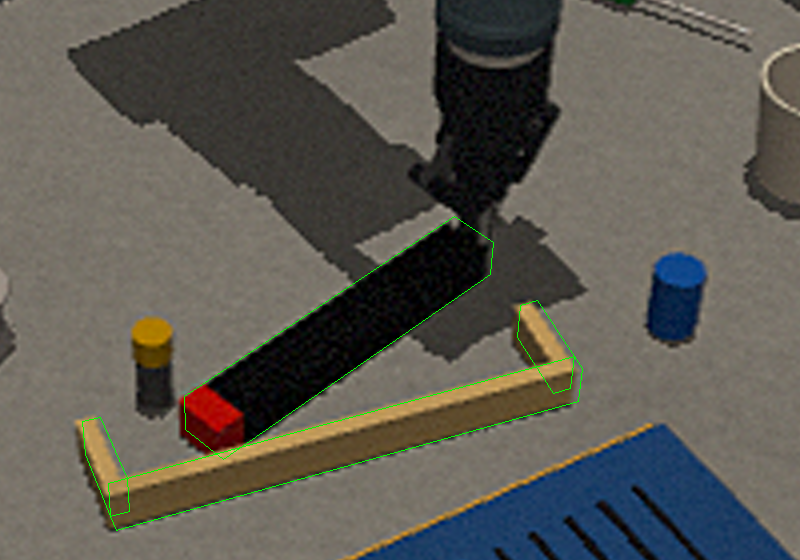

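{"api": "step_arm", "payload": {
  "plan": [
    [[-0.007, 0, 0], [0, 0, 0]],
    [[-0.014, 0, 0], [0, 0, 0]],
    [[-0.021, 0, 0], [0, 0, 0]],
    [[-0.026, 0, 0], [0, 0, 0]],
    [[-0.026, 0, 0], [0, 0, 0]]
  ]
}}

```text
time_s: 7.1
eef_pos: [0.5574, 0.1445, 0.0214]
eef_rot: [0.0, 0.616, 0.787, -0.0]
wrist_force: [0.6, -0.4, -0.1]
opening: 0.002
```

```bash
python3 - <<'E'
from h import *
goto(-.19,.272,.022,.4)
slook("s7",frombay(-.0845+.387*.026,.028-.922*.026,.4))
E
```

```text
t 7.1 tcp bay [-0.1308  0.1327] z 0.0214 shift [ 0.1514 -0.0003 -0.0007] turn [0.01 0.03 0.02] F [ 0.6 -0.4 -0.1]
bar bay [-0.0753  0.0082] th 0.396 res 130.1 red_end [-0.0271 -0.1072] plain [-0.1235  0.1235]
```

View pics/s7.png

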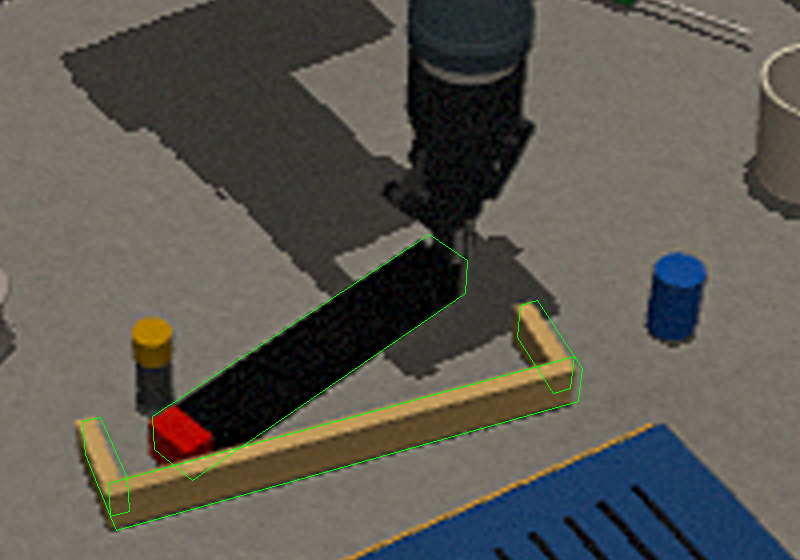

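{"api": "step_arm", "payload": {
  "plan": [
    [[-0.006, 0, 0], [0, 0, 0]],
    [[-0.012, 0, 0], [0, 0, 0]],
    [[-0.012, 0, 0], [0, 0, 0]]
  ]
}}

```text
time_s: 7.45
eef_pos: [0.5602, 0.133, 0.0214]
eef_rot: [0.0, 0.616, 0.787, -0.0]
wrist_force: [0.0, 0.0, -0.5]
opening: 0.001
```

{"api": "step_arm", "payload": {
  "plan": [
    [[0.02, 0, 0], [0, 0, 0]],
    [[0.04, -0.01, 0], [0, 0, 0]],
    [[0.04, -0.04, 0], [0, 0, 5]],
    [[0.02, -0.07, 0], [0, 0, 10]],
    [[-0.01, -0.09, 0], [0, 0, 12]]
  ]
}}

```text
time_s: 7.95
eef_pos: [0.4724, 0.1028, 0.0208]
eef_rot: [-0.001, 0.695, 0.719, -0.001]
wrist_force: [0.2, 0.1, 0.2]
opening: -0.003
```

```bash
python3 - <<'E'
from h import *
slook("s8",frombay(-.074+.387*.012,.005-.922*.012,.4))
c=inbay(np.load("bar.npy")[:2]); print(c)
goto(-.16,.06,.021,.2)
E
```

```text
bar bay [-0.0713 -0.0021] th 0.399 res 149.5 red_end [-0.0228 -0.1173] plain [-0.1198  0.1131]
[-0.07129333 -0.00207043]
t 8.0 tcp bay [-0.2085  0.0739] z 0.0205 shift [-0.0228  0.045  -0.0006] turn [-0.21  0.12 -0.59] F [ 0.6 -1.8 -1.3]
```

View pics/s8.png

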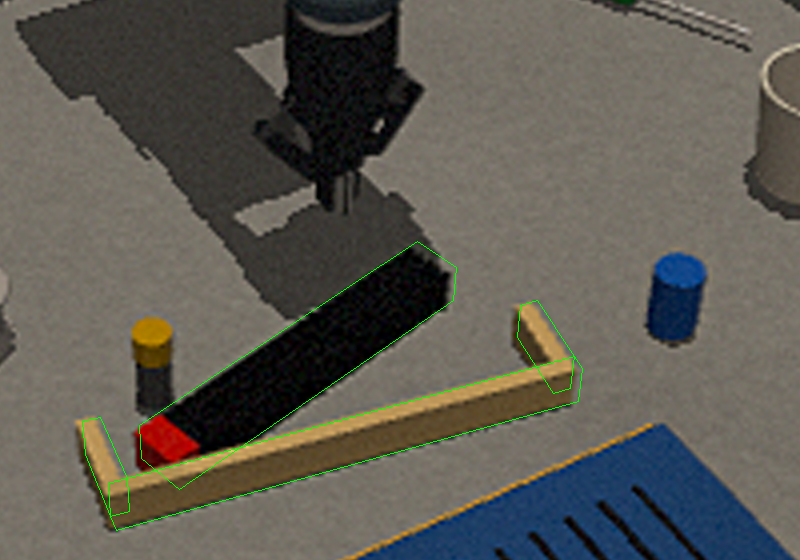

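```bash
python3 - <<'E'
from h import *
goto(-.15,.056,.021,.0)
E
```

```text
t 8.0 tcp bay [-0.2085  0.0739] z 0.0205 shift [-0.0286  0.0541 -0.0007] turn [-0.2   0.14 10.87] F [ 0.6 -1.8 -1.3]
```

{"api": "step_arm", "payload": {
  "plan": [
    [[-0.014, 0.027, 0], [0, 0, 5.5]],
    [[-0.0286, 0.054, 0], [0, 0, 10.9]],
    [[-0.0286, 0.054, 0], [0, 0, 10.9]]
  ]
}}

```text
time_s: 8.3
eef_pos: [0.5343, 0.0733, 0.0226]
eef_rot: [0.002, 0.762, 0.648, 0.002]
wrist_force: [-0.3, 0.2, 0.3]
opening: 0.003
```

{"api": "step_arm", "payload": {
  "plan": [
    [[0, 0.01, 0], [0, 0, 0]],
    [[0, 0.02, 0], [0, 0, 0]],
    [[0, 0.03, 0], [0, 0, 0]],
    [[0, 0.04, 0], [0, 0, 0]],
    [[0, 0.05, 0], [0, 0, 0]]
  ]
}}

```text
time_s: 8.8
eef_pos: [0.5797, 0.0681, 0.0211]
eef_rot: [-0.0, 0.76, 0.65, -0.0]
wrist_force: [-1.1, 1.4, -0.1]
opening: -0.001
```

```bash
sed -i "s/-.03,.03,-.155,.122,.032/-.018,.03,-.155,.15,.032/" h.py; python3 - <<'E'
from h import *
goto(-.07,.056,.021,.0)
slook("s9",frombay(-.055,.0,.2))
E
```

```text
t 8.8 tcp bay [-0.0967  0.0608] z 0.0211 shift [-0.0048  0.0267  0.0001] turn [-0.03 -0.    0.12] F [-1.1  1.4 -0.1]
bar bay [-0.0524 -0.007 ] th 0.206 res 168.5 red_end [-0.0268 -0.1294] plain [-0.0779  0.1153]
```

View pics/s9.png

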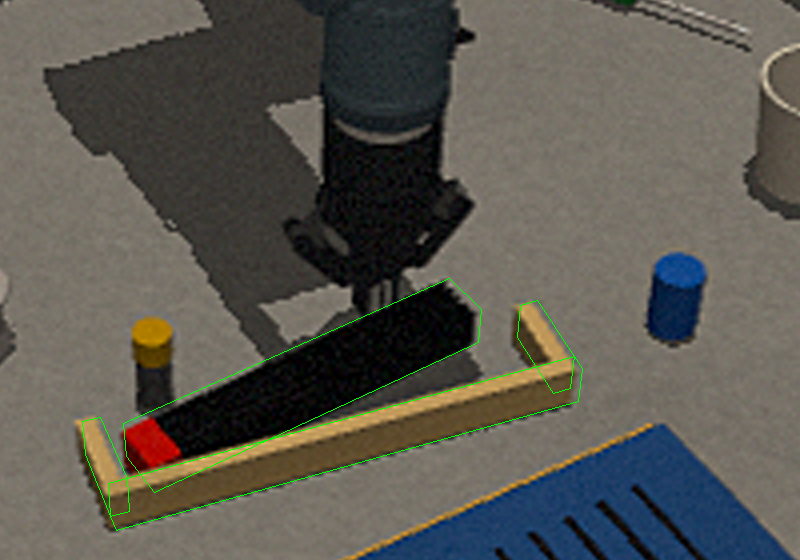

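{"api": "step_arm", "payload": {
  "plan": [
    [[0, 0.007, 0], [0, 0, 0]],
    [[0, 0.014, 0], [0, 0, 0]],
    [[0, 0.021, 0], [0, 0, 0]],
    [[0, 0.026, 0], [0, 0, 0]],
    [[0, 0.026, 0], [0, 0, 0]]
  ]
}}

```text
time_s: 9.35
eef_pos: [0.606, 0.0634, 0.0215]
eef_rot: [0.001, 0.76, 0.65, 0.0]
wrist_force: [-0.4, 0.5, 0.2]
opening: -0.001
```

```bash
python3 - <<'E'
from h import *
goto(-.07,.056,.021,.0)
slook("s10",frombay(-.042,.0,.07))
E
```

```text
t 9.35 tcp bay [-0.07    0.0603] z 0.0215 shift [-0.0043 -0.      0.0005] turn [0.08 0.   0.07] F [-0.4  0.5  0.2]
bar bay [-0.0426 -0.0116] th 0.024 res 254.2 red_end [-0.0395 -0.1366] plain [-0.0456  0.1134]
```

View pics/s10.png

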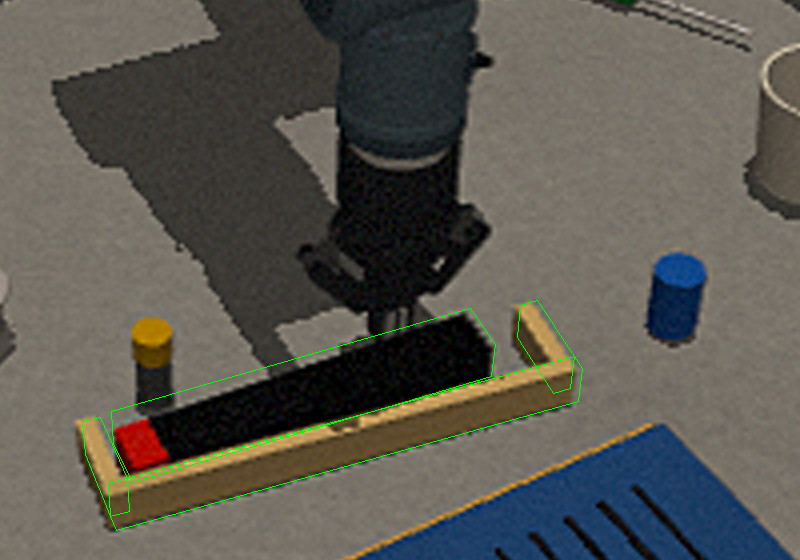

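{"api": "step_arm", "payload": {
  "plan": [
    [[0, -0.02, 0], [0, 0, 0]],
    [[-0.03, -0.02, 0], [0, 0, 0]],
    [[-0.055, -0.015, 0], [0, 0, 0]],
    [[-0.055, -0.005, 0], [0, 0, 0]],
    [[-0.055, 0.002, 0], [0, 0, 0]]
  ]
}}

```text
time_s: 9.9
eef_pos: [0.5993, 0.0086, 0.0217]
eef_rot: [0.0, 0.761, 0.649, 0.0]
wrist_force: [0.3, 0.5, 0.2]
opening: 0.003
```

{"api": "step_arm", "payload": {
  "plan": [
    [[0, 0.006, 0], [0, 0, 0]],
    [[0, 0.012, 0], [0, 0, 0]],
    [[0, 0.016, 0], [0, 0, 0]],
    [[0, 0.016, 0], [0, 0, 0]]
  ]
}}

```text
time_s: 10.3
eef_pos: [0.6147, 0.0071, 0.0212]
eef_rot: [0.0, 0.76, 0.65, 0.0]
wrist_force: [-0.0, -0.4, 0.2]
opening: -0.001
```

```bash
python3 - <<'E'
from h import *
goto(-.05,.0,.021,.0)
slook("s11",frombay(-.025,.0,.05))
E
```

```text
t 10.3 tcp bay [-0.0525  0.0061] z 0.0212 shift [-0.0061  0.0025  0.0002] turn [ 0.04 -0.    0.12] F [-0.  -0.4  0.2]
bar bay [-0.0381 -0.0102] th 0.041 res 535.2 red_end [-0.033 -0.135] plain [-0.0433  0.1147]
```

View pics/s11.png

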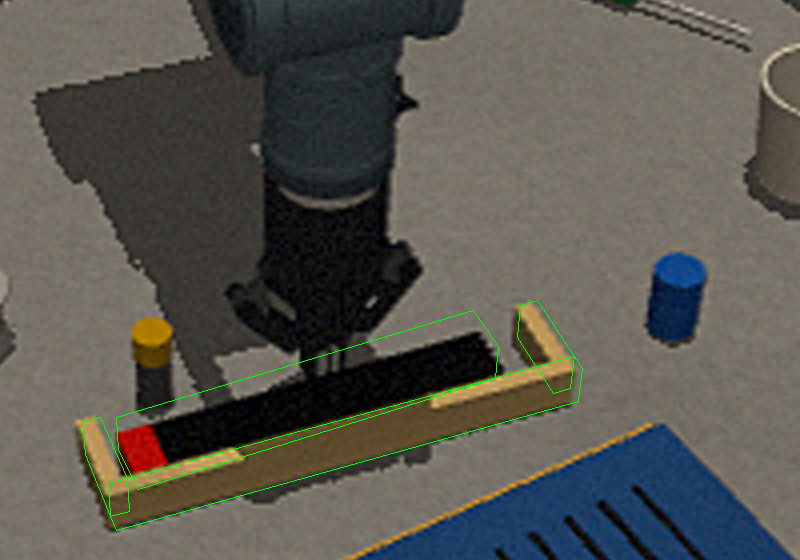

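{"api": "step_arm", "payload": {
  "plan": [
    [[0, 0.003, 0], [0, 0, 0]],
    [[0, 0.006, 0], [0, 0, 0]],
    [[0, 0.008, 0], [0, 0, 0]],
    [[0, 0.008, 0], [0, 0, 0]]
  ]
}}

```text
time_s: 10.75
eef_pos: [0.6181, 0.0063, 0.0205]
eef_rot: [-0.004, 0.76, 0.65, -0.003]
wrist_force: [-16.4, 3.0, 10.6]
opening: 0.003
```

```bash
python3 - <<'E'
from h import *
goto(-.05,.0,.021,.0)
E
```

```text
t 10.75 tcp bay [-0.049   0.0058] z 0.0205 shift [-0.0058 -0.001  -0.0004] turn [-0.54  0.    0.11] F [-16.4   3.   10.6]
```

{"api": "step_arm", "payload": {
  "plan": [
    [[0, -0.01, 0], [0, 0, 0]],
    [[0, -0.04, 0], [0, 0, 0]],
    [[0.0, -0.085, -0.02], [0, 0, 0]],
    [[0.0, -0.13, -0.05], [0, 0, 0]],
    [[0.0, -0.17, -0.08], [0, 0, 0]]
  ]
}}

```text
time_s: 11.25
eef_pos: [0.4555, 0.0315, 0.0989]
eef_rot: [-0.0, 0.76, 0.649, -0.0]
wrist_force: [0.9, 0.5, 0.8]
opening: -0.002
```

```bash
python3 - <<'E'
from h import *
goto(-.09,.075,.021,.0)
np.save("bar.npy",frombay(-.018,-.003,0))
look("t12"); 
slook("s12",frombay(-.019,-.003,0))
E
```

```text
t 11.25 tcp bay [-0.2136  0.0051] z 0.0989 shift [0.0698 0.1237 0.0778] turn [-0.02  0.01  0.06] F [0.9 0.5 0.8]
red px 338.8 154.7 130 bay [-0.0232 -0.1253]
bar bay [-0.0207 -0.0123] th -0.001 res 33.4 red_end [-0.0209 -0.1373] plain [-0.0205  0.1127]
bar bay [-0.0378 -0.0103] th 0.042 res 648.6 red_end [-0.0326 -0.1352] plain [-0.043   0.1146]
```

View pics/t12.png

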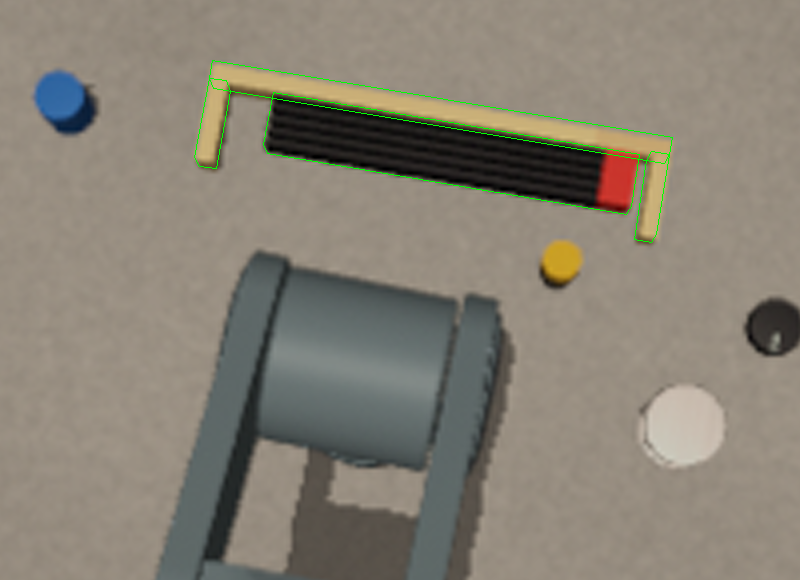

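View pics/s12.png

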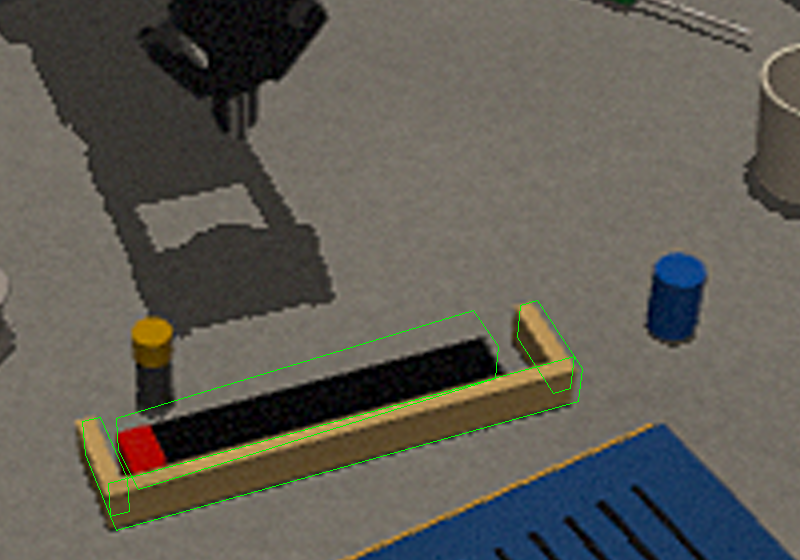

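{"api": "step_arm", "payload": {
  "plan": [
    [[0.03, 0.04, 0.025], [0, 0, 0]],
    [[0.06, 0.08, 0.05], [0, 0, 0]],
    [[0.07, 0.115, 0.078], [0, 0, 0]],
    [[0.07, 0.13, 0.078], [0, 0, 0]],
    [[0.07, 0.144, 0.078], [0, 0, 0]]
  ]
}}

```text
time_s: 11.85
eef_pos: [0.6116, 0.0783, 0.0179]
eef_rot: [-0.001, 0.76, 0.65, -0.001]
wrist_force: [0.0, 0.4, 1.0]
opening: -0.002
```

```bash
python3 - <<'E'
from h import *
goto(-.049,.075,.021,.0)
E
```

```text
t 11.85 tcp bay [-0.0668  0.0759] z 0.0179 shift [-0.0009  0.0178 -0.0032] turn [-0.09  0.01  0.11] F [0.  0.4 1. ]
```

{"api": "step_arm", "payload": {
  "plan": [
    [[0, 0.008, -0.003], [0, 0, 0]],
    [[0, 0.013, -0.003], [0, 0, 0]],
    [[0, 0.018, -0.003], [0, 0, 0]],
    [[0, 0.021, -0.003], [0, 0, 0]],
    [[0, 0.021, -0.003], [0, 0, 0]]
  ]
}}

```text
time_s: 12.35
eef_pos: [0.6293, 0.075, 0.0238]
eef_rot: [-0.001, 0.76, 0.65, -0.002]
wrist_force: [-6.7, 0.5, 3.7]
opening: 0.0
```

```bash
python3 - <<'E'
from h import *
goto(-.049,.075,.021,.0)
E
```

```text
t 12.35 tcp bay [-0.0488  0.0754] z 0.0238 shift [-0.0004 -0.0002  0.0028] turn [-0.24  0.02  0.08] F [-6.7  0.5  3.7]
```

{"api": "step_arm", "payload": {
  "plan": [
    [[0, -0.02, 0], [0, 0, 0]],
    [[-0.045, -0.02, 0], [0, 0, 0]],
    [[-0.09, -0.02, 0], [0, 0, 0]],
    [[-0.113, -0.02, 0.002], [0, 0, 0]],
    [[-0.113, -0.01, 0.002], [0, 0, 0]]
  ]
}}

```text
time_s: 12.85
eef_pos: [0.6024, -0.0382, 0.022]
eef_rot: [-0.0, 0.762, 0.648, -0.001]
wrist_force: [0.1, 0.6, -0.2]
opening: -0.0
```

{"api": "step_arm", "payload": {
  "plan": [
    [[0, 0.004, 0], [0, 0, 0]],
    [[0, 0.008, 0], [0, 0, 0]],
    [[0, 0.011, 0], [0, 0, 0]],
    [[0, 0.011, 0], [0, 0, 0]]
  ]
}}

```text
time_s: 13.25
eef_pos: [0.6113, -0.0353, 0.0212]
eef_rot: [-0.003, 0.759, 0.651, -0.003]
wrist_force: [-12.2, -2.1, 9.7]
opening: 0.003
```

```bash
python3 - <<'E'
from h import *
goto(-.049,.075,.021,.0)
E
```

```text
t 13.25 tcp bay [-0.0492 -0.0364] z 0.0212 shift [1.114e-01 6.000e-04 1.000e-04] turn [-0.49  0.03  0.22] F [-12.2  -2.1   9.7]
```

{"api": "step_arm", "payload": {
  "plan": [
    [[0, -0.01, 0], [0, 0, 0]],
    [[0, -0.04, 0], [0, 0, 0]],
    [[0.02, -0.085, -0.02], [0, 0, 0]],
    [[0.04, -0.13, -0.05], [0, 0, 0]],
    [[0.06, -0.17, -0.08], [0, 0, 0]]
  ]
}}

```text
time_s: 13.75
eef_pos: [0.4637, 0.0435, 0.0937]
eef_rot: [-0.001, 0.76, 0.65, -0.0]
wrist_force: [0.1, -0.4, 1.0]
opening: -0.001
```

{"api": "step_arm", "payload": {
  "plan": [
    [[0, -0.03, -0.03], [0, 0, 0]],
    [[0, -0.05, -0.05], [0, 0, 0]],
    [[0, -0.05, -0.05], [0, 0, 0]],
    [[0, -0.05, -0.05], [0, 0, 0]]
  ]
}}

```text
time_s: 14.15
eef_pos: [0.4174, 0.0501, 0.1443]
eef_rot: [0.001, 0.76, 0.65, 0.001]
wrist_force: [0.5, -0.1, -0.8]
opening: -0.004
```

```bash
python3 - <<'E'
from h import *
goto(-.09,.075,.021,.0)
np.save("bar.npy",frombay(-.018,-.01,0))
look("t13"); im=viewer.camera("scene"); cv2.imwrite("pics/s13.png",cv2.resize(im[130:290,220:460,::-1],None,fx=3.3,fy=3.3))
for n in("capacitor","spool","control_knob","post"): print(n,[d['extent'] for d in nets.boxes_of(n,"top")[:1]])
E
```

```text
t 14.15 tcp bay [-0.2541  0.0175] z 0.1443 shift [0.0571 0.1639 0.1238] turn [ 0.17 -0.01  0.15] F [ 0.5 -0.1 -0.8]
red px 338.8 154.7 130 bay [-0.0232 -0.1253]
bar bay [-0.0208 -0.0123] th -0.001 res 33.2 red_end [-0.0209 -0.1373] plain [-0.0208  0.1127]
capacitor [[194.4, 127.6, 209.3, 148.9]]
spool [[343.9, 205.4, 367.4, 227.5]]
control_knob [[372.8, 186.4, 385.3, 196.7]]
post [[320.2, 168.2, 328.5, 181.7]]
```

View pics/t13.png

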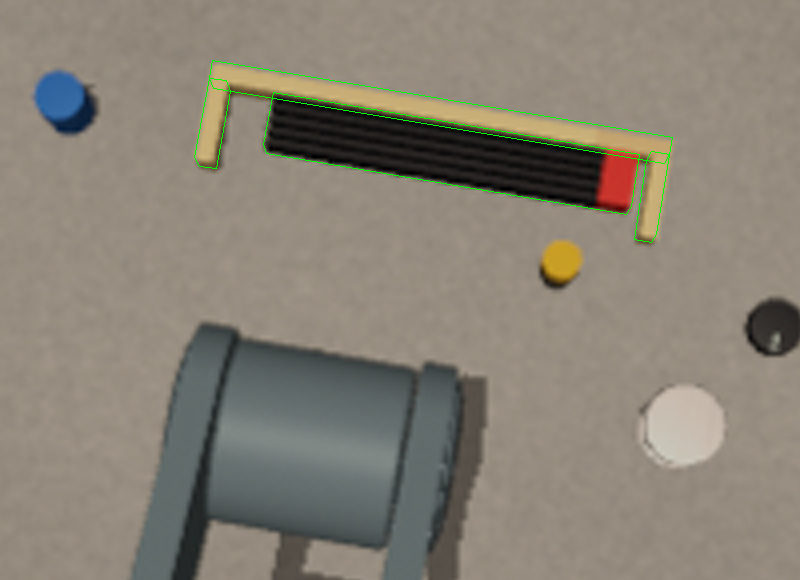

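View pics/s13.png

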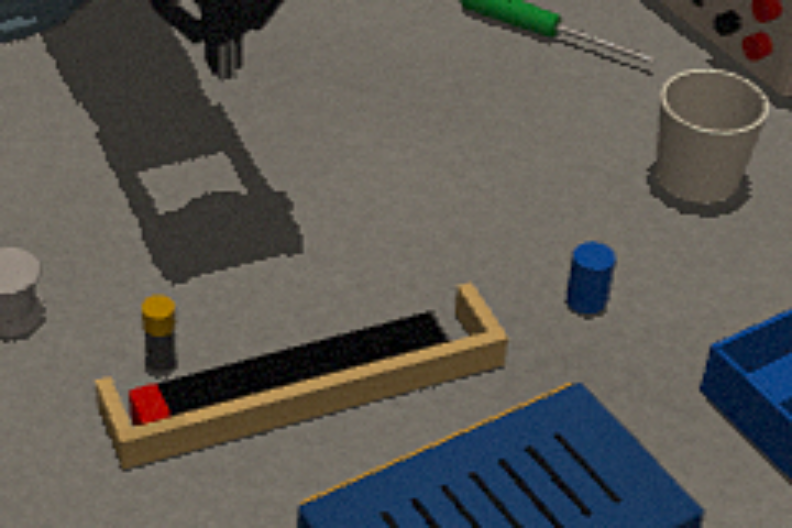

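```bash
python3 - <<'E'
from bench import ticket
print(ticket.hand_in())
E
```

```text
the job is handed in; nothing more can be done
None
```

The bar is home in the bay, flat against the back wall, and the job is handed in at about 14.5 s of the 64 s allowed.

**What I did:**
1. With the fingers shut, I pushed the near side by the red end until the bar was angled about 0.40 rad.
2. I pushed on the bare end face along the bar's length, so the red end went in first and passed behind the post.
3. I swung the plain end round and pressed the bar home. It was only ever pushed, never lifted or gripped.

**Last checks:**
- **Against the back wall:** I pressed at three points along the bar (+75, +6 and -36 mm from the bay's middle). The finger stopped at the same depth each time, within 0.5 mm, at 7 to 16 N. The top view shows the bar parallel to the wall (-0.001 rad).
- **Sideways position:** the bar's centre measures about 12 mm to the right of the bay's middle, inside the 20 mm limit. I estimate that reading is good to a few mm.
- **Bystanders and force:** the capacitor, spool and knob are where they started in the top view. The tub, screwdriver and multimeter were never approached. The most force I read at the wrist was about 20 N.

**Checks that disagreed:**
- The top-view fit put the bar's centre at -21 mm from the wall, not -18. I put that down to the bay fit and calibration being about 2 mm off, since the pressing showed solid contact.
- The post measured 98 mm right of the middle against the stated 90 or so. This suggests my bay position may be a few mm off sideways too.
- The scene-camera fits became unreliable once the back wall hid part of the bar, so I left them out of the final check.

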